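# Work the guarded test press

### The arm

A 6-joint arm with a two-finger parallel gripper is mounted at the origin on a cart in front of the work surface, level with it; the furniture and walls round the work are solid. World frame = base frame: x ahead of the robot, y to its left, z up, the work surface at z = 0. Lengths are in mm, angles in degrees, forces in N, time in s.
With the tool pointing down it reaches from about 350 to 850 mm from the base axis. Payload 8.1 kg.
Tool frame: the origin (TCP) lies midway between the tips of the shut fingers; the grasp point (between the pads) lies 19 mm behind it; x points along the fingers, z is the direction in which the jaws open and shut, and the axes are right-handed (so a half turn about x gives the same grasp; the last joint's range is limited). The gripper opens to 85 mm and grips with 20 to 120 N. Pads are 22 mm wide; open, the fingers measure 114 mm over their backs; the gripper's body (76 mm by 85 mm) begins 54 mm behind the grasp point. The pads swing forward as they close: fully open they stand 13 mm farther back than shut.
Start: joints at [61.169, 7.471, 85.268, -0, 87.261, -4.893], TCP at [243.43, 548.404, 231.292] pointing down, gripper open.
Joint ranges: [-169.43, 169.43], [-51.17, 129.36], [1.28, 143.12], [-76.62, 256.62], [0, 156.53], [-152.29, 152.29]. Speed limits (degrees/s): [136.94, 136.94, 159.86, 180, 180, 180].

### API

Orientations are given as [roll, pitch, yaw] about the fixed x, y, z axes, in that order (R = Rz(yaw) Ry(pitch) Rx(roll)).
In Python, from bench import r gives the robot as it stands. The module is installed in compiled form; this text tells all that it offers.
- The arm moves only by the tool servo_tool, never from a script. Its argument "commands" is a list that holds one entry, the list of rows, each a list of 7 numbers: the closure in counts, from 0 (fully open) to 255 (shut), then the shift along the tool's x, y, z in cm, then the turn, a rotation vector about the tool's x, y, z in degrees. A call has 1 to 8 rows; each row is the pose to reach, as a shift and turn from the pose commanded when the call began, along the tool's axes at that moment; what a row does not reach only later rows make up. A row lasts 1/10 s, in which the tool goes at most 50 mm and 8.59 degrees, less where a joint would pass 70% of its speed; a pose out of reach is approached as far as the arm can. A call with a gripper value outside its range is refused whole. The fingers move at their own pace and stop on an object; "force" is the grip in N (left out, the last holds). Time passes only in rows, so rows that repeat a pose let the fingers close. It gives the time, the measured TCP pose, the force and the opening at its end, in the units of the state.
- r.sense(): the state, without advancing time (a new reading comes with each control period).
- r.snapshot(name): name is "side" or "top"; returns (picture, depth): 400x640x3 uint8, red, green, blue; 400x640 float32, mm along the optical axis (not along the pixel's ray), 0 where there is no reading.
- r.calibration(name): a dict with "fx", "fy", "cx", "cy" (pixels), "pose" (4x4, takes a point from camera to world coordinates). Camera axes: x right, y down, z forward; pixel columns grow to the right and rows downward; lengths in mm; the calibration is good to about 2 mm. A picture is of the moment at which its call begins. calibration takes no time and is no camera call.
- r.hand_in(): hands the job in, once; it reports no verdict.
The state is a dict: "time": time; "joint_pos": joint angles; "qd": joint speeds; "joint_efforts": joint torques, N m; "tool_pos": TCP position; "tcp_rot": TCP orientation; "ft_force": force on the tool from outside, world axes, zero at the start; "wrist_torque": the same for the moment, N m; "finger_gap": finger opening in mm.
Only numpy, scipy, OpenCV 4.12 (cv2) and the standard library are available. Lean on these libraries where they do the work, as an engineer would, in place of code of your own. Each camera call takes 0.05 s, during which the arm holds its last target.

### The job

A circuit board lies in the small test press, under a yellow guard. With the fingertips, reach down through the guard window over the blue lever and press that lever fully down to clamp the board (it stays down by itself); then reach through the other window, press the red spring lever fully down onto its stop and keep it there: finish while holding the red lever down. Touch nothing of the guard on the way in or out, do not press the red lever before the board is clamped, grasp nothing, and leave the things standing round the press where they are.

Things in the scene. Friction and masses are not known exactly. Their poses are not given: they have to be found in the camera images.
- guard: fixed yellow sheet-metal guard over the press, 195 (x) x 276 (y) x 135 mm, not to be touched. Origin on the bench top under its middle; z up, x away from its rod-fenced front, y to the left along the front. Level top sheet 4 mm thick, upper face 135 mm above the bench (window beads 136 mm, post nuts in the outer corners 138 mm)
- left_window (a point): centre of the left window (guard x -30, y +60 mm) at the sheet's upper face: a square opening, 90 x 90 mm clear between black edge beads, sides along the guard's x and y; a 30 mm web parts it from the right window. Which lever is under which window varies
- right_window (a point): centre of the right window (guard x -30, y -60 mm), the same size
- blue_station: bracket and blue-padded clamp lever. Origin at the height of the press bed (12 mm above the bench), straight below the middle of its window and of the raised pad; axes parallel to the guard's. The lever's pivot lies 85 mm in +x and 75 mm up from this origin and runs along y
- red_station: bracket and red-padded spring lever, the same shape as the blue station. Same origin and axes, for its own window
- blue_pad (a point): middle of the top of the blue pad, a slightly domed disc of 36 mm diameter at the front end of the lever. Raised it is 115 mm above the bench, 20 mm below the guard's upper face, under the window's centre; fully down it is 93 mm above the bench and 4 mm nearer the front (-x of the guard). The point moves with the lever
- red_pad (a point): middle of the top of the red pad; same size, heights and travel as the blue pad. The point moves with the lever
- blue_lever (a joint): angle of the blue lever (rad): 0 raised, 0.25 fully down on its stop; may start up to 0.05. Stiff: about 6 N on the pad moves it, and it stays where it is left
- red_lever (a joint): angle of the red lever (rad): 0 raised, 0.25 fully down on its stop. A spring lifts it back: about 4 N on the pad at the start, 8 N at the stop
- solder_reel: loose reel of solder, 62 mm diameter, 55 mm high, standing left of the press; origin at the centre of its underside; leave alone
- tape_roll: loose roll of green tape, 58 mm diameter, 18 mm high, right of the press; origin at the centre of its underside; leave alone
- blue_screwdriver: loose screwdriver with blue handle, 211 mm long along its y, 26 mm thick, lying in front of the press; origin at the middle of its length, underneath; leave alone
- brown_capacitor: loose brown capacitor standing on end, 25 mm diameter, 36 mm high, at the left front of the press; origin at the centre of its underside; leave alone

How it is judged (in metres and radians):
On the way, in this order (a step that is already met when the one before it is completed fails the run):
1. the blue clamp lever is fully down while the red lever is still up (value of joint blue_lever above 0.215 rad and value of joint red_lever below 0.05 rad), for 0.2 s.
2. the red lever is pressed fully down by the fingers (value of joint red_lever above 0.215 rad and contact force between the fingers and red_station above 1.5 N), for 0.2 s.
At the end, for the whole second after the job is handed in: The blue lever stands down by itself (above 0.21 of 0.25 rad, untouched by the fingers) and the fingers press the red lever down (above 0.215 of 0.25 rad, with more than 1.5 N) and hold it still through the last second (all of step 2 and value of joint blue_lever above 0.21 rad and velocity of joint red_lever below 0.05 rad/s and contact force between the fingers and blue_station below 0.1 N); the arm keeps its last pose, push and grip.
It fails at once if the robot touches the guard (contact force between any of the fingers, the arm and guard above 0.5 N).
It fails at once if the red lever is pressed before the blue one is down (value of joint red_lever above 0.08 rad and value of joint blue_lever below 0.2 rad).
It fails at once if a thing standing round the press is moved by more than 12 mm or lifted (distance of any of solder_reel, tape_roll, blue_screwdriver, brown_capacitor from where it was at the start of the episode above 0.012 m).
It also fails if it takes over 40 s, if anything falls off the work surface, if the arm or the gripper's body presses on something with over 40 N, if the wrist force passes 120 N, or if a joint passes its speed limit or range.

## Working session

There is one attempt and no reset: what is moved stays moved. The work goes in short steps, Python scripts to look and compute and a tool call to move; the robot and the scene stay as the last step left them, time stands still between calls to the robot, and variables do not carry over. Pictures are saved under pics/ and viewed, and the job is handed in when it is done.

Besides the shell and the picture viewer there is one more tool, called after "Request:" as name([rows], argument=value, ...), one row to a line, values as JSON. servo_tool: Moves the arm, as the interface text tells. Its arguments: {"type":"object","properties":{"commands":{"type":"array","items":{"type":"array","items":{"type":"array","items":{"type":"number"}}}},"force":{"type":"number"}},"required":["commands"]}

```bash
mkdir -p pics; ls
python3 - <<'E'
from bench import r
import cv2, numpy as np
s=r.sense(); print({k:np.round(v,2).tolist() for k,v in s.items()})
for n in("side","top"):
    im,d=r.snapshot(n); cv2.imwrite(f"pics/{n}0.png",im[:,:,::-1]); np.savez(f"{n}0.npz",im=im,d=d)
    c=r.calibration(n); print(n,c)
E
```

```text
pics
{'time': 0.0, 'joint_pos': [61.17, 7.52, 85.33, -0.0, 87.26, -4.9], 'qd': [-0.08, 0.01, 0.07, -0.01, -0.08, -0.04], 'joint_efforts': [-0.0, -56.94, -50.05, -0.0, 0.01, -0.0], 'tool_pos': [243.17, 547.91, 230.23], 'tcp_rot': [175.22, 89.89, -118.71], 'ft_force': [0.11, 0.17, 0.1], 'wrist_torque': [-0.04, 0.04, 0.01], 'finger_gap': 85.49}
side {'fx': 490.02878407081556, 'fy': 490.02878407081556, 'cx': 320.71141098423897, 'cy': 198.16857599600283, 'pose': array([[ 8.84755562e-01, -2.75913350e-01,  3.75605404e-01,
         1.47416010e+02],
       [-4.65604823e-01, -5.58713488e-01,  6.86331835e-01,
        -5.81860913e+02],
       [ 2.04876896e-02, -7.82119595e-01, -6.22791452e-01,
         7.75609766e+02],
       [ 0.00000000e+00,  0.00000000e+00,  0.00000000e+00,
         1.00000000e+00]])}
top {'fx': 370.18962446264675, 'fy': 370.18962446264675, 'cx': 326.4064703864998, 'cy': 199.17715995113304, 'pose': array([[ 1.32658087e-02, -9.95594232e-01,  9.28231890e-02,
         4.57323505e+02],
       [-9.99813733e-01, -1.45086950e-02, -1.27278040e-02,
         1.54995407e+02],
       [ 1.40184716e-02, -9.26370545e-02, -9.95601255e-01,
         9.36961436e+02],
       [ 0.00000000e+00,  0.00000000e+00,  0.00000000e+00,
         1.00000000e+00]])}
```

View pics/top0.png

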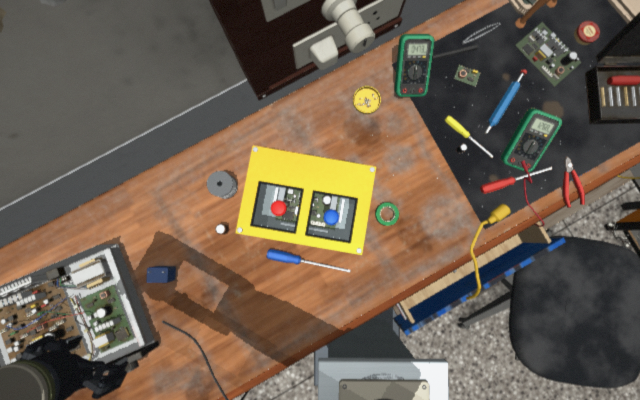

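View pics/side0.png

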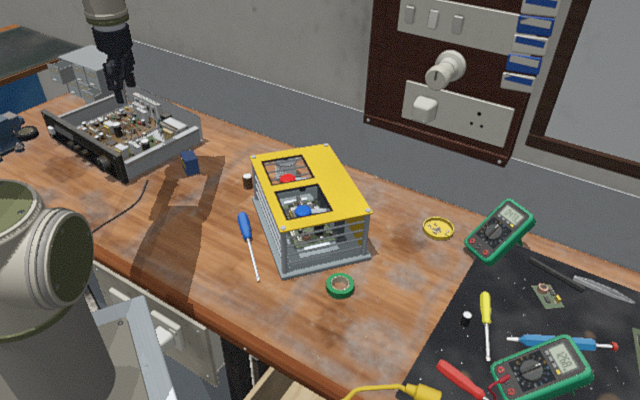

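The top view shows the guard at about (307,200), the red pad in the left window at (279,208) and the blue pad in the right window at (332,217). Next I'll fit the guard's pose.

```bash
cat > h.py <<'E'
from bench import r
import numpy as np, cv2
def cloud(n,d):
    c=r.calibration(n); v,u=np.mgrid[0:400,0:640]
    P=np.stack([(u-c["cx"])/c["fx"]*d,(v-c["cy"])/c["fy"]*d,d],-1)
    return P@c["pose"][:3,:3].T+c["pose"][:3,3]
def plane(n,uv,z):
    c=r.calibration(n); uv=np.atleast_2d(uv).astype(float)
    ray=np.c_[(uv[:,0]-c["cx"])/c["fx"],(uv[:,1]-c["cy"])/c["fy"],np.ones(len(uv))]@c["pose"][:3,:3].T
    o=c["pose"][:3,3]; t=(z-o[2])/ray[:,2]; return o+ray*t[:,None]
def proj(n,P):
    c=r.calibration(n); q=(np.atleast_2d(P)-c["pose"][:3,3])@c["pose"][:3,:3]
    return np.c_[q[:,0]/q[:,2]*c["fx"]+c["cx"],q[:,1]/q[:,2]*c["fy"]+c["cy"]]
E
python3 - <<'E'
from h import *
for n in("top","side"):
    D=np.load(n+"0.npz"); im,d=D["im"],D["d"]; P=cloud(n,d)
    hsv=cv2.cvtColor(im,cv2.COLOR_RGB2HSV)
    m=(hsv[...,0]>22)&(hsv[...,0]<34)&(hsv[...,1]>150)&(hsv[...,2]>120)&(np.abs(P[...,2]-135)<12)&(d>0)
    k,l,st,_=cv2.connectedComponentsWithStats(m.astype(np.uint8)); i=1+np.argmax(st[1:,4]); m=(l==i)
    print(n,"z med",np.median(P[m][:,2]),st[i])
    cs,hi=cv2.findContours(m.astype(np.uint8),cv2.RETR_CCOMP,cv2.CHAIN_APPROX_NONE)
    for c,h in zip(cs,hi[0]):
        if len(c)<60: continue
        w=plane(n,c[:,0,:],135)[:,:2].astype(np.float32)
        print(" hole" if h[3]>=0 else " outer",cv2.minAreaRect(w))
    for name,(a,b) in dict(red=(0,8),blue=(105,125)).items():
        q=(hsv[...,0]>=a)&(hsv[...,0]<=b)&(hsv[...,1]>150)&(hsv[...,2]>90)&(P[...,2]>85)&(P[...,2]<125)&(d>0)
        print(name,q.sum(),P[q].mean(0),"zmax",np.percentile(P[q][:,2],90), [ (np.percentile(P[q][:,j],2)+np.percentile(P[q][:,j],98))/2 for j in (0,1)])
    # big zoom
    print("bench z",np.median(P[(np.abs(P[...,2])<15)&(d>0)][:,2]))
D=np.load("top0.npz")["im"][130:280,190:420,::-1]; cv2.imwrite("pics/topz.png",cv2.resize(D,None,fx=3.4,fy=3.4,interpolation=cv2.INTER_CUBIC))
D=np.load("side0.npz")["im"][130:310,210:400,::-1]; cv2.imwrite("pics/sidez.png",cv2.resize(D,None,fx=3.3,fy=3.3,interpolation=cv2.INTER_CUBIC))
E
```

```text
top z med 135.0300011748384 [ 237  147  139  108 7043]
 outer ((531.0689697265625, 188.59725952148438), (275.9417419433594, 194.7984619140625), 81.00569152832031)
 hole ((495.4179382324219, 133.8497314453125), (102.90863037109375, 102.39530181884766), 81.0075454711914)
 hole ((514.2344970703125, 252.37246704101562), (102.95535278320312, 102.4250259399414), 81.00756072998047)
red 182 [513.05477305 251.17395445 112.90905847] zmax 115.46778117877447 [np.float64(512.8336673986416), np.float64(251.56494807135778)]
blue 175 [494.75152485 134.4276947  113.09779369] zmax 115.3407886102215 [np.float64(494.5482967263623), np.float64(134.77159725842077)]
bench z 0.7261515261704972
side z med 134.52695019020962 [ 250  144  123   89 4296]
 outer ((531.6077880859375, 186.55178833007812), (277.7080383300781, 194.36251831054688), 81.06060028076172)
 hole ((496.261474609375, 133.74017333984375), (104.94868469238281, 103.05046081542969), 81.06987762451172)
 hole ((514.6242065429688, 249.83450317382812), (109.2239990234375, 103.5961685180664), 81.55763244628906)
red 93 [512.64033664 249.37031058 112.65882751] zmax 114.87081265475528 [np.float64(513.0990325045722), np.float64(249.44516873457448)]
blue 140 [493.47698816 129.18482775 111.98318556] zmax 113.93953746891509 [np.float64(494.38190306817467), np.float64(131.04683527234266)]
bench z 0.29638825268494884
```

View pics/topz.png

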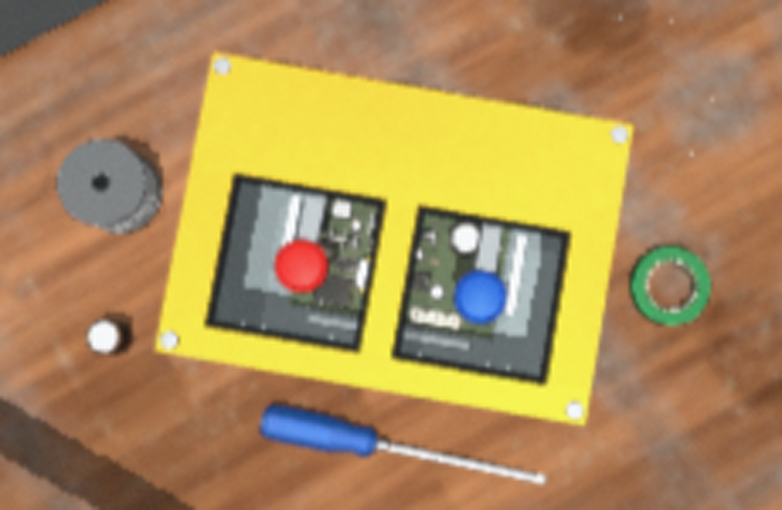

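View pics/sidez.png

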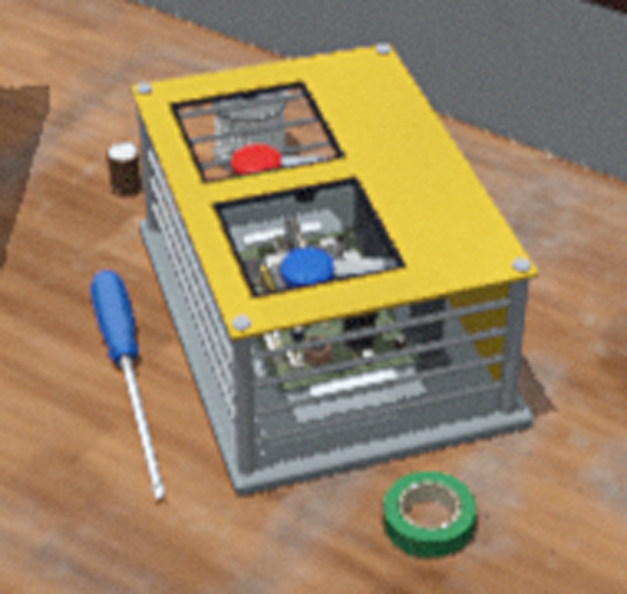

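Guard yaw is about -9°, with the front facing the robot. The right window (blue) is centred near (495,134) and the left window (red) near (513.5,251.5). Next I'll work out the moves in tool axes.

```bash
cat >> h.py <<'E'
from scipy.spatial.transform import Rotation as Ro
def plan(tgt,yaw=None,p=None,rot=None):
    s=r.sense(); p=np.array(s["tool_pos"] if p is None else p,float)
    R=Ro.from_euler("xyz",s["tcp_rot"] if rot is None else rot,degrees=True)
    sh=R.inv().apply(np.array(tgt)-p)/10
    print("time",round(s["time"],2),"pos",np.round(p,1),"F",np.round(s["ft_force"],1),"gap",s["finger_gap"])
    print(np.round(R.as_matrix(),3).tolist(),"shift cm",np.round(sh,2))
    if yaw is not None:
        for a in (0,90,180,270):
            b=np.radians(yaw+a); z=[np.cos(b),np.sin(b),0]; x=[0,0,-1]; y=np.cross(z,x)
            T=Ro.from_matrix(np.c_[x,y,z]); print(a,"rotvec",np.round((R.inv()*T).as_rotvec(degrees=True),2))
E
python3 - <<'E'
from h import *
plan([495,134,231],-9,p=[243.43,548.404,231.292])
E
```

```text
time 0.1 pos [243.4 548.4 231.3] F [-0.   0.2 -0.1] gap 85.67229306721048
[[-0.001, -0.914, 0.406], [-0.001, 0.406, 0.914], [-1.0, 0.0, -0.002]] shift cm [  0.07 -39.81 -27.67]
0 rotvec [ 7.506e+01 -9.000e-02  6.000e-02]
90 rotvec [-14.94  -0.1   -0.02]
180 rotvec [-1.0494e+02 -6.0000e-02 -9.0000e-02]
270 rotvec [ 1.6506e+02 -3.0000e-02  1.4000e-01]
```

Request:
servo_tool([
  [[255, 0, -2, -1.4, -1, 0, 0], [255, 0, -6, -4.2, -3, 0, 0], [255, 0, -10, -7, -6, 0, 0], [255, 0, -14, -9.8, -9, 0, 0], [255, 0, -18, -12.6, -12, 0, 0], [255, 0, -22, -15.4, -15, 0, 0], [255, 0, -26, -18.2, -15, 0, 0], [255, 0, -30, -21, -15, 0, 0]],
], force=40)

```text
time: 0.9
tool_pos: [432.8, 232.9, 231.0]
tcp_rot: [108.8, 90.0, -170.2]
ft_force: [0.1, 0.5, 0.4]
finger_gap: 0.1
```

Run:
```python
from h import *
plan([495,134,231],-9)
```

```text
time 0.9 pos [432.8 232.9 231. ] F [0.1 0.5 0.4] gap 0.09597543519685013
[[-0.0, -0.988, 0.155], [-0.0, 0.155, 0.988], [-1.0, 0.0, -0.0]] shift cm [ 0.   -7.68 -8.8 ]
0 rotvec [ 9.008e+01 -1.000e-02 -1.000e-02]
90 rotvec [ 0.08 -0.   -0.01]
180 rotvec [-8.992e+01  1.000e-02 -1.000e-02]
270 rotvec [-1.7992e+02  2.0000e-02 -1.0000e-02]
```

Request:
servo_tool([
  [[255, 0, -2.5, -2.9, 0, 0, 0], [255, 0, -5.2, -5.9, 0, 0, 0], [255, 0, -7.7, -8.8, 0, 0, 0], [255, 3, -7.7, -8.8, 0, 0, 0], [255, 5.5, -7.7, -8.8, 0, 0, 0], [255, 5.5, -7.7, -8.8, 0, 0, 0]],
])

```text
time: 1.5
tool_pos: [492.0, 134.9, 171.8]
tcp_rot: [108.6, 89.5, -170.4]
ft_force: [-1.0, -1.4, 0.0]
finger_gap: 0.0
```

Run:
```python
from h import *
plan([494.7,134,115],-9)
for n in("side","top"):
    im,d=r.snapshot(n); np.savez(f"{n}1.npz",im=im,d=d)
    cr=im[130:280,190:420] if n=="top" else im[100:300,210:400]
    cv2.imwrite(f"pics/{n}1.png",cv2.resize(cr[:,:,::-1],None,fx=3,fy=3,interpolation=cv2.INTER_CUBIC))
    print(n,proj(n,[r.sense()["tool_pos"],[494.7,134,115]]))
```

```text
time 1.5 pos [492.  134.9 171.8] F [-1.  -1.4  0. ] gap 0.005235821656037811
[[-0.008, -0.988, 0.156], [-0.001, 0.156, 0.988], [-1.0, 0.007, -0.003]] shift cm [ 5.68 -0.32 -0.03]
0 rotvec [90.01 -0.45 -0.22]
90 rotvec [ 0.01 -0.14 -0.43]
180 rotvec [-89.99   0.22  -0.45]
270 rotvec [-179.99    0.67   -0.23]
side [[300.83309441 185.50564161]
 [301.93839979 208.07860198]]
top [[330.78107776 215.71287187]
 [330.89363843 216.84580777]]
```

View pics/side1.png

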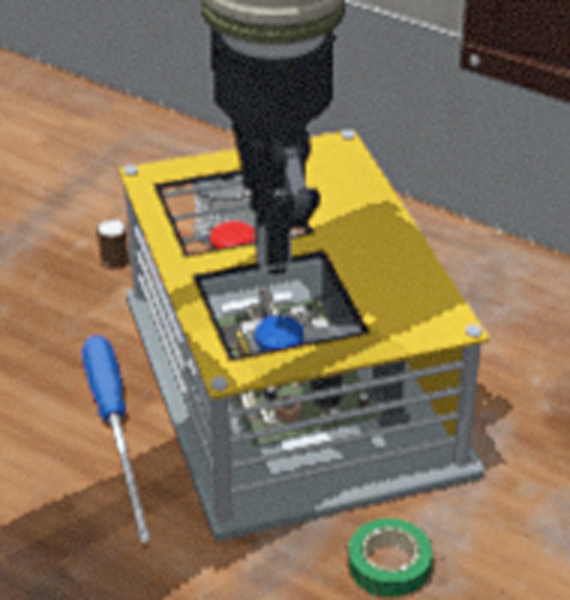

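View pics/top1.png

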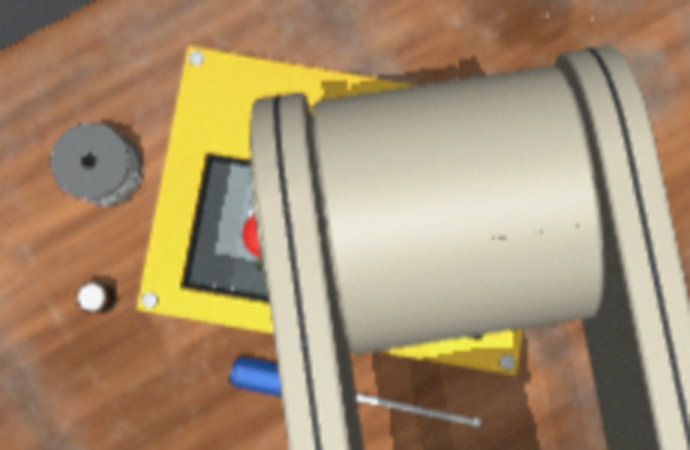

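The side view shows the tip above the blue pad, zoom (275,268) against (279,330). Before going in I'll measure the gripper's width profile against the window.

Run:
```python
from h import *
s=r.sense(); p=np.array(s["tool_pos"]); R=Ro.from_euler("xyz",s["tcp_rot"],degrees=True); print(s["time"],p)
im,d=r.snapshot("side"); np.savez("side2.npz",im=im,d=d)
P=cloud("side",d); q=R.inv().apply((P-p).reshape(-1,3)).reshape(P.shape)
c=im.max(-1)
for h in range(0,120,6):
    m=(-q[...,0]>=h-3)&(-q[...,0]<h+3)&(abs(q[...,1])<60)&(abs(q[...,2])<90)&(d>0)
    a=q[m]
    if len(a): print(h,len(a),"y",np.round(np.percentile(a[:,1],[1,99]),0),"z",np.round(np.percentile(a[:,2],[1,99]),0))
```

```text
1.6 [494.24761561 135.82040638 176.09807572]
0 8 y [-5. 10.] z [-10.  -6.]
6 17 y [-10.  12.] z [-15.   4.]
12 30 y [-10.  12.] z [-17.   6.]
18 32 y [-9. 12.] z [-17.   4.]
24 31 y [-9. 12.] z [-17.   6.]
30 32 y [-8. 12.] z [-16.   5.]
36 7 y [-1. 13.] z [-16.   7.]
42 7 y [12. 14.] z [-15.  10.]
48 39 y [-9. 15.] z [-35.  24.]
54 34 y [-10.  14.] z [-40.  36.]
60 25 y [-10.  15.] z [-45.  40.]
66 50 y [-10.  18.] z [-48.  40.]
72 52 y [-8. 18.] z [-54.  46.]
78 54 y [-16.  18.] z [-59.  53.]
84 63 y [-16.  19.] z [-63.  48.]
90 87 y [-13.  19.] z [-65.  10.]
96 97 y [-17.  20.] z [-62.  13.]
102 80 y [-17.  21.] z [-49.  13.]
108 80 y [-18.  20.] z [-46.   8.]
114 46 y [-10.  12.] z [-44. -14.]
```

Half-width is about 30 mm at 43 mm behind the tip, which leaves about 15 mm of clearance each side. I'll descend now.

Request:
servo_tool([
  [[255, 1, 0, -0.15, 0, 0, 0], [255, 3, 0, -0.15, 0, 0, 0], [255, 5, 0, -0.15, 0, 0, 0], [255, 5.5, 0, -0.15, 0, 0, 0], [255, 5.5, 0, -0.15, 0, 0, 0]],
])

```text
time: 2.15
tool_pos: [494.1, 134.4, 121.0]
tcp_rot: [110.8, 89.9, -168.1]
ft_force: [0.7, -0.0, 0.2]
finger_gap: 0.1
```

Run:
```python
from h import *
plan([494.2,134,93],-9)
```

```text
time 2.15 pos [494.1 134.4 121. ] F [ 0.7 -0.   0.2] gap 0.1364163293634084
[[-0.001, -0.988, 0.155], [-0.0, 0.155, 0.988], [-1.0, 0.001, -0.0]] shift cm [ 2.8  -0.01 -0.04]
0 rotvec [ 9.008e+01 -6.000e-02 -3.000e-02]
90 rotvec [ 0.08 -0.02 -0.05]
180 rotvec [-8.992e+01  3.000e-02 -6.000e-02]
270 rotvec [-1.7992e+02  9.0000e-02 -3.0000e-02]
```

Request:
servo_tool([
  [[255, 0.5, 0, 0, 0, 0, 0], [255, 0.9, 0.05, 0, 0, 0, 0], [255, 1.3, 0.1, 0, 0, 0, 0], [255, 1.7, 0.2, 0, 0, 0, 0], [255, 2.1, 0.25, 0, 0, 0, 0], [255, 2.4, 0.3, 0, 0, 0, 0], [255, 2.4, 0.3, 0, 0, 0, 0]],
])

```text
time: 2.85
tool_pos: [491.8, 135.2, 97.9]
tcp_rot: [-45.4, 89.9, 35.7]
ft_force: [-1.8, 1.5, 1.7]
finger_gap: 0.2
```

Request:
servo_tool([
  [[255, 0.2, 0, 0, 0, 0, 0], [255, 0.4, 0, 0, 0, 0, 0], [255, 0.5, 0, 0, 0, 0, 0], [255, 0.6, 0, 0, 0, 0, 0], [255, 0.6, 0, 0, 0, 0, 0]],
])

```text
time: 3.35
tool_pos: [491.6, 135.3, 93.0]
tcp_rot: [7.3, 90.0, 88.4]
ft_force: [-9.1, 0.9, 15.2]
finger_gap: -0.1
```

Run:
```python
from h import *
plan([494.2,134,93],-9)
im,d=r.snapshot("side"); np.savez("side3.npz",im=im,d=d)
cv2.imwrite(f"pics/side3.png",cv2.resize(im[100:300,210:400,::-1],None,fx=3,fy=3,interpolation=cv2.INTER_CUBIC))
```

```text
time 3.35 pos [491.6 135.3  93. ] F [-9.1  0.9 15.2] gap -0.05437418186272767
[[0.0, -0.988, 0.155], [0.001, 0.155, 0.988], [-1.0, 0.0, 0.001]] shift cm [ 0.   -0.27 -0.09]
0 rotvec [ 9.007e+01  2.000e-02 -3.000e-02]
90 rotvec [ 0.07  0.04 -0.  ]
180 rotvec [-8.993e+01  3.000e-02  2.000e-02]
270 rotvec [-1.7993e+02  1.0000e-02  6.0000e-02]
```

View pics/side3.png

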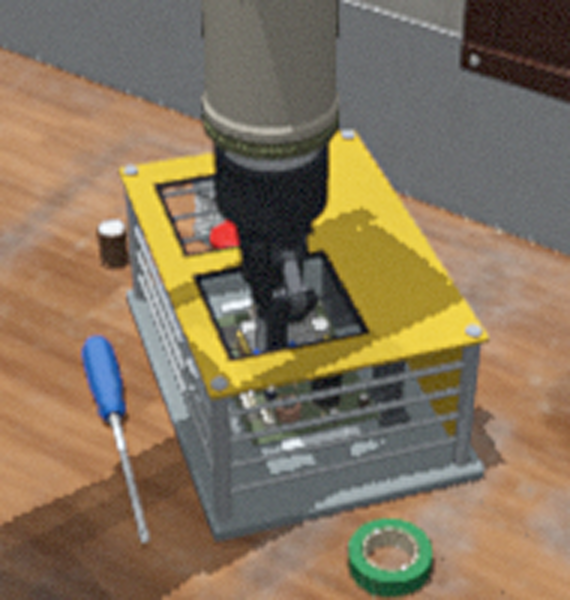

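The side view shows the fingers through the right window at zoom (280,320), clear of its edges, with the blue pad beneath. I'll press slightly further to confirm the stop, then hold.

Request:
servo_tool([
  [[255, 0.1, 0.1, 0, 0, 0, 0], [255, 0.2, 0.1, 0, 0, 0, 0], [255, 0.2, 0.1, 0, 0, 0, 0], [255, 0.2, 0.1, 0, 0, 0, 0]],
])

```text
time: 3.8
tool_pos: [491.7, 135.4, 92.7]
tcp_rot: [-68.5, 89.9, 12.6]
ft_force: [-12.6, -1.6, 25.4]
finger_gap: 0.2
```

The rise from 15 to 25 N with no further travel shows it is on the stop. I'll retract straight up.

Request:
servo_tool([
  [[255, -0.5, 0, 0, 0, 0, 0], [255, -2, -0.2, 0, 0, 0, 0], [255, -4, -0.3, 0, 0, 0, 0], [255, -6.5, -0.3, 0, 0, 0, 0], [255, -9, -0.3, 0, 0, 0, 0], [255, -9, -0.3, 0, 0, 0, 0]],
])

```text
time: 4.4
tool_pos: [496.4, 134.8, 184.4]
tcp_rot: [-72.4, 89.6, 8.6]
ft_force: [0.7, 0.1, 0.1]
finger_gap: -0.0
```

Run:
```python
from h import *
plan([513,251.3,180],-9)
im,d=r.snapshot("side"); P=cloud("side",d)
cv2.imwrite(f"pics/side4.png",cv2.resize(im[100:300,210:400,::-1],None,fx=3,fy=3,interpolation=cv2.INTER_CUBIC))
hsv=cv2.cvtColor(im,cv2.COLOR_RGB2HSV)
for name,(a,b) in dict(red=(0,8),blue=(105,125)).items():
    q=(hsv[...,0]>=a)&(hsv[...,0]<=b)&(hsv[...,1]>150)&(hsv[...,2]>90)&(P[...,2]>70)&(P[...,2]<125)&(d>0)
    print(name,q.sum(),P[q].mean(0),np.percentile(P[q][:,2],90))
```

```text
time 4.4 pos [496.4 134.8 184.4] F [0.7 0.1 0.1] gap -0.046226168690068785
[[0.008, -0.988, 0.155], [0.001, 0.155, 0.988], [-1.0, -0.007, 0.002]] shift cm [ 0.47  0.17 11.76]
0 rotvec [90.06  0.43  0.22]
90 rotvec [0.06 0.13 0.42]
180 rotvec [-89.94  -0.22   0.43]
270 rotvec [-179.94   -0.66    0.21]
red 96 [512.54847005 249.14148766 112.52418515] 114.85474477055135
blue 35 [496.12347698 140.57647012  91.37542119] 94.05997234726597
```

View pics/side4.png

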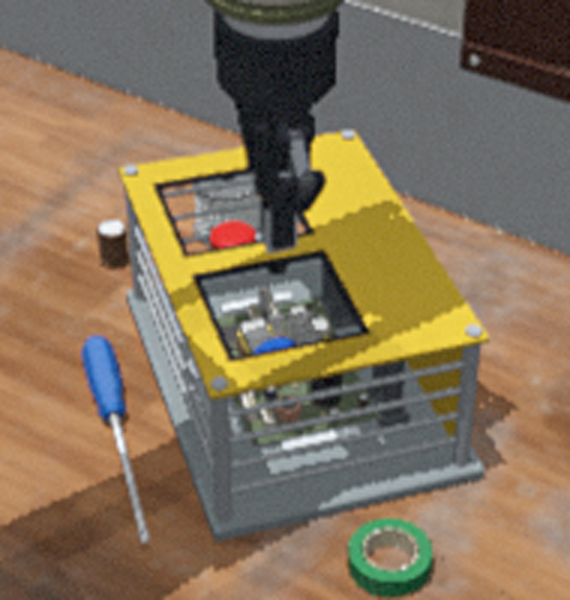

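Blue pad is down (top at about 94 mm, zoom (275,345)) and the red pad is still up at zoom (232,235). I'll move over to the left window.

Request:
servo_tool([
  [[255, 0, 0, 3.5, 0, 0, 0], [255, 0, 0, 7, 0, 0, 0], [255, 0, -0.1, 10.5, 0, 0, 0], [255, 0, -0.1, 11.8, 0, 0, 0], [255, 0, -0.1, 11.8, 0, 0, 0], [255, 0, -0.1, 11.8, 0, 0, 0]],
])

```text
time: 5.05
tool_pos: [512.5, 250.2, 178.5]
tcp_rot: [138.9, 89.9, -140.0]
ft_force: [-0.4, -0.3, -1.0]
finger_gap: -0.1
```

Run:
```python
from h import *
plan([513,251.3,120],-9)
im,d=r.snapshot("side"); P=cloud("side",d)
cv2.imwrite(f"pics/side5.png",cv2.resize(im[100:300,210:400,::-1],None,fx=3,fy=3,interpolation=cv2.INTER_CUBIC))
plan([513,251.3,120],-9)
```

```text
time 5.05 pos [512.5 250.2 178.5] F [-0.4 -0.3 -1. ] gap -0.08382350108131083
[[-0.001, -0.988, 0.155], [-0.001, 0.155, 0.988], [-1.0, 0.001, -0.001]] shift cm [ 5.85 -0.04  0.13]
0 rotvec [ 9.009e+01 -1.100e-01  1.000e-02]
90 rotvec [ 0.09 -0.08 -0.07]
180 rotvec [-8.991e+01 -1.000e-02 -1.100e-01]
270 rotvec [-1.7991e+02  1.1000e-01 -1.2000e-01]
time 5.1 pos [512.6 249.8 178.7] F [ 0.7 -0.2  0.7] gap -0.4102410299645304
[[-0.001, -0.988, 0.156], [-0.001, 0.156, 0.988], [-1.0, 0.001, -0.001]] shift cm [ 5.87 -0.02  0.16]
0 rotvec [ 9.004e+01 -9.000e-02  1.000e-02]
90 rotvec [ 0.04 -0.06 -0.05]
180 rotvec [-8.996e+01 -1.000e-02 -9.000e-02]
270 rotvec [-1.7996e+02  8.0000e-02 -1.0000e-01]
```

View pics/side5.png

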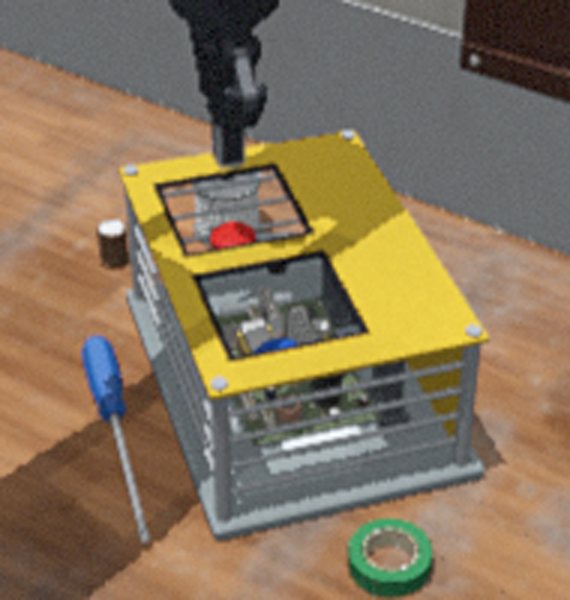

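The side view shows the tip at zoom (230,160), in line above the red pad at (232,236), and blue still down at (277,345). I'll descend onto red.

Request:
servo_tool([
  [[255, 1, 0, 0.1, 0, 0, 0], [255, 3, 0, 0.1, 0, 0, 0], [255, 5, 0, 0.1, 0, 0, 0], [255, 5.8, 0, 0.1, 0, 0, 0], [255, 5.8, 0, 0.1, 0, 0, 0]],
])

```text
time: 5.6
tool_pos: [511.8, 250.8, 119.3]
tcp_rot: [121.2, 89.8, -157.8]
ft_force: [0.8, 0.2, 0.3]
finger_gap: 0.1
```

Request:
servo_tool([
  [[255, 0.5, 0, 0, 0, 0, 0], [255, 0.9, 0.1, 0, 0, 0, 0], [255, 1.3, 0.2, 0, 0, 0, 0], [255, 1.7, 0.25, 0, 0, 0, 0], [255, 2.1, 0.35, 0, 0, 0, 0], [255, 2.4, 0.4, 0, 0, 0, 0], [255, 2.4, 0.4, 0, 0, 0, 0]],
])

```text
time: 6.3
tool_pos: [509.8, 252.8, 98.1]
tcp_rot: [-68.6, 89.9, 12.5]
ft_force: [-0.2, -1.2, 7.5]
finger_gap: -0.0
```

Request:
servo_tool([
  [[255, 0.2, 0, 0, 0, 0, 0], [255, 0.4, 0, 0, 0, 0, 0], [255, 0.6, 0, 0, 0, 0, 0], [255, 0.7, 0, 0, 0, 0, 0], [255, 0.7, 0, 0, 0, 0, 0], [255, 0.7, 0, 0, 0, 0, 0]],
])

```text
time: 6.9
tool_pos: [509.6, 253.0, 92.9]
tcp_rot: [-56.6, 89.9, 24.5]
ft_force: [-8.4, -3.4, 20.0]
finger_gap: 0.1
```

Run:
```python
from h import *
plan([511,251.3,93],-9)
im,d=r.snapshot("side"); P=cloud("side",d)
cv2.imwrite(f"pics/side6.png",cv2.resize(im[100:300,210:400,::-1],None,fx=3,fy=3,interpolation=cv2.INTER_CUBIC))
hsv=cv2.cvtColor(im,cv2.COLOR_RGB2HSV)
for name,(a,b) in dict(red=(0,8),blue=(105,125)).items():
    q=(hsv[...,0]>=a)&(hsv[...,0]<=b)&(hsv[...,1]>150)&(hsv[...,2]>90)&(P[...,2]>70)&(P[...,2]<125)&(d>0)
    print(name,q.sum(),P[q].mean(0) if q.any() else 0,np.percentile(P[q][:,2],90) if q.any() else 0)
plan([511,251.3,93],-9)
```

```text
time 6.9 pos [509.6 253.   92.9] F [-8.4 -3.4 20. ] gap 0.1015066461871444
[[0.001, -0.988, 0.155], [0.001, 0.155, 0.988], [-1.0, -0.001, 0.001]] shift cm [-0.01 -0.17 -0.14]
0 rotvec [9.008e+01 9.000e-02 2.000e-02]
90 rotvec [0.08 0.05 0.07]
180 rotvec [-8.992e+01 -2.000e-02  9.000e-02]
270 rotvec [-1.7992e+02 -1.1000e-01  7.0000e-02]
red 5 [504.50924061 237.88066763  82.21115492] 83.64933241149795
blue 32 [496.02138961 140.08536812  91.89738366] 93.70431676548777
time 6.95 pos [509.6 253.   92.9] F [-8.8 -3.  19.4] gap -0.06420316433924621
[[0.001, -0.988, 0.155], [0.001, 0.155, 0.988], [-1.0, -0.001, 0.001]] shift cm [-0.01 -0.16 -0.14]
0 rotvec [9.008e+01 1.000e-01 2.000e-02]
90 rotvec [0.08 0.05 0.08]
180 rotvec [-8.992e+01 -2.000e-02  1.000e-01]
270 rotvec [-1.7992e+02 -1.2000e-01  8.0000e-02]
```

View pics/side6.png

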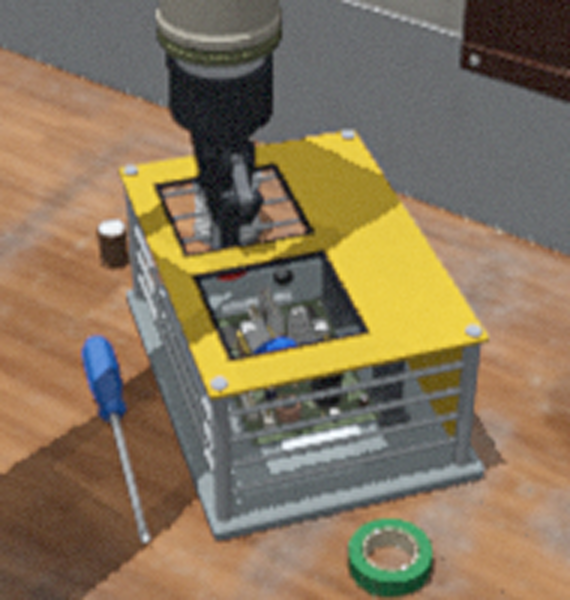

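The fingers stand clear in the left window. The red pad has dropped (its edge shows at zoom (232,275)), and blue is still down at (277,345). I'll hold this pose briefly and check that it is steady.

Request:
servo_tool([
  [[255, 0, 0, 0, 0, 0, 0], [255, 0, 0, 0, 0, 0, 0], [255, 0, 0, 0, 0, 0, 0], [255, 0, 0, 0, 0, 0, 0], [255, 0, 0, 0, 0, 0, 0]],
])

```text
time: 7.45
tool_pos: [509.6, 253.0, 92.9]
tcp_rot: [-57.9, 89.9, 23.2]
ft_force: [-8.9, -3.5, 18.9]
finger_gap: 0.2
```

Run:
```python
from h import *
s=r.sense(); print(s["time"],s["tool_pos"],s["ft_force"],np.round(s["qd"],2))
print(r.hand_in())
```

```text
7.45 [509.59835296 252.99148798  92.9163176 ] [-8.93208252 -3.45644872 18.92183977] [-0.08  0.05 -0.02 -0.05 -0.01 -0.04]
the job is handed in; nothing more can be done
None
```

I pressed the blue lever down through the right window with the fingers shut. I then withdrew, pressed the red lever down through the left window, and handed in at 7.45 s while still holding it.

- **Blue lever:** the force rose from 15 to 25 N with no further travel at a tip height of 92.7 mm, so it was on its stop. After the fingers left it, the camera showed the pad top at about 94 mm, which matches fully down. It was still there once the red lever was pressed.
- **Red lever:** at hand-in the tip was steady at 92.9 mm with about 19 N upward, and the joint speeds were near zero. The fingers hide most of the red pad, so I judged its position from tip height and force rather than seeing it directly.
- **Guard and loose items:** I saw no sign of contact with the guard. The tip forces were near zero on the way in, the one withdrawal included, and the pictures showed clear gaps in both windows. The screwdriver, capacitor and tape roll looked unmoved in the side pictures. The solder reel is out of view there, so I did not check it after the moves.
- **Disagreements:** none of the checks failed. The two cameras differed by up to about 3 mm on the window and pad positions. A sideways force of about 9–13 N also showed while each lever was on its stop, and I took it as friction on the pad.

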